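# Put the double lid on the coin tin, then take off only the outer lid

## Robot

A 6-joint arm with a two-finger parallel gripper is mounted at the origin on the work surface. World frame = base frame: x ahead of the robot, y to its left, z up, the work surface at z = 0. Lengths are in m, angles in rad, forces in N, time in s.
With the tool pointing down it reaches from about 0.25 to 0.725 m from the base axis. Payload 4 kg.
Tool frame: the origin (TCP) lies midway between the tips of the shut fingers; the grasp point (between the pads) lies 19 mm behind it; y points along the fingers, x is the direction in which the jaws open and shut, and the axes are right-handed (so a half turn about y gives the same grasp; the last joint's range is limited). The gripper opens to 85 mm and grips with 20 to 120 N. Pads are 22 mm wide; open, the fingers measure 114 mm over their backs; the gripper's body (76 mm by 85 mm) begins 54 mm behind the grasp point. The pads swing forward as they close: fully open they stand 13 mm farther back than shut.
Start: joints at [1.232, 0.241, 0.005, 1.335, 0, 1.571], TCP at [0.166, 0.472, 0.199] pointing down, gripper open.
Joint ranges: [-2.72, 2.72], [-1.05, 1.87], [-1.09, 1.28], [-1.99, 2.15], [-1.42, 1.44], [-3.14, 3.14]. Speed limits (rad/s): [2.79, 2.79, 3.14, 3.14, 3.14, 3.14].

## Interface

Orientations are given as a unit quaternion [x, y, z, w].
In Python, from workcell import bot gives the robot as it stands. The module is installed in compiled form; this text tells all that it offers.
- The arm moves only by the shell command python3 -m inch 'ROWS'. ROWS is text: rows parted by semicolons, each of 7 numbers parted by spaces: the turn, a rotation vector about the tool's x, y, z in degrees, then the shift along the tool's x, y, z in mm, then the closure, from 0 (fully open) to 1 (shut). In form: ax ay az dx dy dz fingers; .... A call has 1 to 12 rows; each row shifts and turns the commanded pose from where the row before left it, along the tool's axes as they then stand; what a row does not reach is not made up. A row lasts 1/8 s, in which the tool goes at most 62.5 mm and 10.7 degrees, less where a joint would pass 70% of its speed; a pose out of reach is approached as far as the arm can. A call with a gripper value outside its range is refused whole. The fingers move at their own pace and stop on an object; the grip force is fixed at half the most. Time passes only in rows, so rows that do not move let the fingers close. It gives the time, the measured TCP pose, the force and the opening at its end, in the units of the state.
- bot.get_obs(): the state, without advancing time (a new reading comes with each control period).
- bot.camera(name): name is "scene" or "top" or "wrist"; returns a dict with "color" (420x560x3 uint8, blue, green, red), "fx", "fy", "cx", "cy" (pixels), "extrinsics" (4x4, takes a point from world to camera coordinates). Camera axes: x right, y up, looking along -z (the intrinsics and any distortion apply to the point x, -y, -z); pixel columns grow to the right and rows downward; lengths in m; the calibration is good to about 2 mm. A picture is of the moment at which its call begins. There is no depth.
- bot.job_done(): hands the job in, once; it reports no verdict.
Trained networks look in the newest picture that a camera, given by its name, has taken for a name from the list of things; names that differ only in an ending like _2 or _b are one class to them, and where a whole thing is asked for, a point or a joint stands for the part that bears it (a point fixed in the world has none). Each returns a list of dicts, best first, with "conf" (0 to 1); they miss things now and then, are a little off and sometimes report something else, mostly with a low value. They report only what shows in the picture. A call takes as long as a camera call. They do not tell look-alikes from the thing itself.
- bot.look_for(name, camera): "extent" ([left, top, right, bottom] in pixels, round what is visible of it).
- bot.cut_out(name, camera): "region" (420x560 bool, what is visible of it) and "extent" ([left, top, right, bottom] in pixels, round what is visible of it).
- bot.spot_point(name, camera): "point" ([column, row] in pixels: a listed point, or the origin of a listed thing).
The state is a dict: "clock": time; "joint_pos": joint angles; "joint_vel": joint speeds; "tau": joint torques, N m; "eef_pos": TCP position; "tool_rot": TCP orientation; "ft_force": force on the tool from outside, world axes, zero at the start; "ft_torque": the same for the moment, N m; "grip_width": finger opening in m.
Only numpy, scipy, OpenCV 4.12 (cv2) and the standard library are available. Lean on these libraries where they do the work, as an engineer would, in place of code of your own. Each camera call takes 0.05 s, during which the arm holds its last target.

## Task

The coin tin stands open and its double lid, an inner and an outer lid nested together, lies in the wooden basket. Lift both lids together out of the basket by the dark wooden knob, lower them in hand onto the tin until the inner lid sits fully home, and let go of the knob; then grip the dark steel collar and lift the outer lid alone, level, until all of it is clear above the knob top, leaving the inner lid seated. Finish still holding the outer lid up, motionless, and leave the tin where it stands and the other things on the console alone.

Things in the scene. Friction and masses are not known exactly. Their poses are not given: they have to be found in the camera images.
- knob (a point): On the axis of the white inner lid's dark wooden knob (upright rod, 16 mm diameter), mid-way up the part showing above the collar when nested: knob top 13 mm above, collar top 13 mm below. z is the lid's up axis. Below this point: flange (104 mm across, 4 mm thick) underside 43 mm; bottom of the tapered plug (88 to 76 mm across, 10 mm deep) 53 mm. Lid 130 g. Lifting by the knob carries both lids.
- collar (a point): Centre, half-way up, of the yellow outer lid's dark steel collar: round tube, outside 40, bore 22, 22 mm high. Below this point: lid plate top 11 mm (plate 122 mm across, 4 thick), lower edge of the 3 mm thick skirt 25 mm. 120 g; lies loose on the inner flange, knob through the bore with 3 mm play; nested, this is 24 mm below point knob. z is up. Lifted by the collar it slides up off the knob.
- tin_mouth (a point): Centre of the open mouth of the teal round tin, at rim height, 75 mm above the console top. Outside diameter 100 mm, wall 3 mm (mouth 94 mm), 500 g, loose on the console; z up. With the inner lid's flange resting on the rim (fully home), point knob is 43 mm above this point; the outer lid's skirt then surrounds the rim with 8 mm of room all round.
- basket: Fixed open wooden basket, 190 mm (its x) by 270 mm (its y), 50 mm high, walls and floor 5 mm; origin at the centre of its underside. The nested lids stand upright in its +y half and the phone case lies in its -y half; it may be on the left or right of the robot, the tin on the other side.
- phone_case_mid (a point): Centre of the green hard silicone phone case, 150 x 75 x 11 mm, flat in the basket. Leave alone.
- remote_cover_mid (a point): Centre of the clear plastic remote cover, 50 x 170 x 22 mm, at the far side of the console. Leave alone.
- dish_mid (a point): Centre of the white porcelain trinket dish, 100 mm across, 28 mm high, at the far side. Leave alone.
- pen_cup_mid (a point): Centre of the aluminium pen cup, 72 mm across, 95 mm high (pens to 140 mm), at the right edge. Leave alone.
- box_lid (a joint): Hinge of the lid of the wooden box (140 x 200 mm, about 85 mm high plus a knob) at the far right (hinge on its robot side); 0 is shut, rad. Leave alone.
- speaker_button (a joint): Press button on top of the grey speaker (90 x 200 x 90 mm) at the left edge; 0 is up, m. Leave alone.
There are look-alikes about, which are no part of the job. What is shaped like the part that bears collar but green is not meant.

How it is judged:
On the way, in this order (a step that is already met when the one before it is completed fails the run):
1. both lids, still nested, are lifted level out of the basket by the knob (height (world z) of knob above 0.115 m and z of collar in the frame of knob between -0.029 and -0.019 m and angle between knob's own z axis and vertical below 0.3 rad and contact force between the fingers and inner_lid above 1 N and contact force between each of inner_lid, outer_lid and basket below 0.1 N), for 0.1 s.
2. still held by the knob, the nested lids are lowered into the tin's mouth to within 6 mm of fully home (contact force between the fingers and inner_lid above 1 N and z of knob in the frame of tin_mouth between 0.038 and 0.049 m and horizontal distance between knob and tin_mouth below 0.008 m and z of collar in the frame of knob between -0.029 and -0.019 m), for 0.05 s.
3. the knob is let go and both lids sit on the tin (z of knob in the frame of tin_mouth between 0.039 and 0.047 m and horizontal distance between knob and tin_mouth below 0.007 m and angle between the z axis of knob and the z axis of tin_mouth, either way round below 0.07 rad and z of collar in the frame of knob between -0.029 and -0.019 m and contact force between the fingers and inner_lid below 0.2 N), for 0.1 s.
At the end, for the whole second after the job is handed in: Fingers hold the outer lid (over 1 N) still, level within 0.25 rad, collar centre over 38 mm above site knob, touching nothing else; inner lid untouched and seated: knob 39 to 47 mm above the mouth, 7 mm from its axis, 0.07 rad; tin upright, moved under 30 mm (contact force between the fingers and outer_lid above 1 N and z of collar in the frame of knob above 0.038 m and angle between collar's own z axis and vertical below 0.25 rad and linear speed of outer_lid below 0.03 m/s and contact force between outer_lid and inner_lid below 0.1 N and contact force between outer_lid and tin below 0.1 N and contact force between outer_lid and basket below 0.1 N and z of knob in the frame of tin_mouth between 0.039 and 0.047 m and horizontal distance between knob and tin_mouth below 0.007 m and angle between the z axis of knob and the z axis of tin_mouth, either way round below 0.07 rad and contact force between the fingers and inner_lid below 0.2 N and linear speed of inner_lid below 0.02 m/s and angle between tin_mouth's own z axis and vertical below 0.05 rad and height (world z) of tin_mouth below 0.08 m and distance of tin_mouth from where it was at the start of the episode below 0.03 m); the arm keeps its last pose, push and grip.
It fails at once if the outer lid is parted from the inner lid while the inner lid is not seated on the tin (z of collar in the frame of knob above -0.01 m and not (z of knob in the frame of tin_mouth between 0.039 and 0.047 m and horizontal distance between knob and tin_mouth below 0.007 m and angle between the z axis of knob and the z axis of tin_mouth, either way round below 0.07 rad)).
It fails at once if the tin is tipped or lifted (angle between tin_mouth's own z axis and vertical above 0.2 rad or height (world z) of tin_mouth above 0.09 m).
It fails at once if another thing on the console is disturbed (moved over 30 mm, box lid opened, speaker button pressed) (distance of any of phone_case_mid, remote_cover_mid, dish_mid, pen_cup_mid from where it was at the start of the episode above 0.03 m or value of joint box_lid above 0.2 rad or value of joint speaker_button above 0.003 m).
It also fails if it takes over 48 s, if anything falls off the work surface, if the arm or the gripper's body presses on something with over 40 N, if the wrist force passes 120 N, or if a joint passes its speed limit or range.

## Working session

There is one attempt and no reset: what is moved stays moved. The work goes in short steps, Python scripts to look and compute and a shell command to move; the robot and the scene stay as the last step left them, time stands still between calls to the robot, and variables do not carry over. Pictures are saved under pics/ and viewed, and the job is handed in when it is done.

```bash
mkdir -p pics; ls
python3 - <<'E'
from workcell import bot
import cv2
o=bot.get_obs()
print({k:(v if not hasattr(v,'round') else v) for k,v in o.items()})
for c in ['scene','top']:
    r=bot.camera(c); cv2.imwrite(f'pics/{c}0.png',r['color']); print(c,r['fx'],r['cx'],r['cy'],r['extrinsics'],r.keys())
    for n in ['knob','collar','tin_mouth','basket']:
        for d in bot.spot_point(n,c)[:4]: print(n,d)
E
```

```text
pics
{'clock': 0.0, 'joint_pos': array([1.23202269e+00, 2.41393645e-01, 3.69188382e-03, 1.33518003e+00,
       1.72445717e-06, 1.57078373e+00]), 'joint_vel': array([-8.11985309e-04, -7.51116107e-04, -1.55676445e-04,  1.57390818e-03,
       -3.59796021e-05, -1.25344766e-03]), 'tau': array([ 7.65243094e-04, -3.72314107e+01,  2.52408886e+01,  1.69058604e-02,
        3.89677325e-06, -6.77395590e-06]), 'eef_pos': array([0.16592938, 0.47091354, 0.19761033]), 'tool_rot': array([ 0.57755577,  0.40795644, -0.40916073, -0.57670475]), 'ft_force': array([ 0.8233719 , -0.5578687 ,  0.53223477]), 'ft_torque': array([-0.01275169,  0.06239573, -0.00156743]), 'grip_width': 0.08531911761198085}
scene 423.50131169005545 280.52699560108516 211.0886899290169 [[-0.88727047  0.46103498 -0.01406635  0.52126004]
 [-0.28260393 -0.51926894  0.80653257  0.10036485]
 [ 0.36453551  0.71958774  0.59102229 -1.57438311]
 [ 0.          0.          0.          1.        ]] dict_keys(['color', 'fx', 'fy', 'cx', 'cy', 'extrinsics'])
knob {'point': [340.9, 259.9], 'conf': 0.64}
collar {'point': [415.9, 263.8], 'conf': 0.95}
collar {'point': [339.1, 263.9], 'conf': 0.65}
tin_mouth {'point': [272.1, 174.5], 'conf': 0.92}
basket {'point': [327.0, 259.4], 'conf': 0.91}
top 496.3447933456984 275.4021238961213 209.3463135364332 [[-0.00957734 -0.99992865 -0.00713946  0.0128729 ]
 [ 0.98936912 -0.01051182  0.14504564 -0.5580412 ]
 [-0.14511034 -0.00567441  0.98939921 -1.5444142 ]
 [ 0.          0.          0.          1.        ]] dict_keys(['color', 'fx', 'fy', 'cx', 'cy', 'extrinsics'])
knob {'point': [197.8, 220.3], 'conf': 0.62}
collar {'point': [203.3, 219.5], 'conf': 0.89}
collar {'point': [172.9, 285.8], 'conf': 0.86}
tin_mouth {'point': [352.4, 219.4], 'conf': 0.82}
basket {'point': [224.7, 225.4], 'conf': 0.86}
```

View pics/scene0.png

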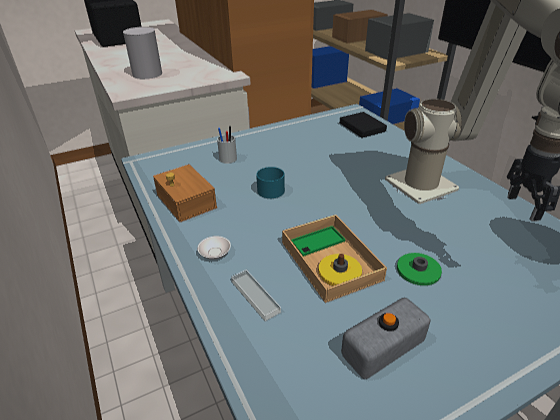

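View pics/top0.png

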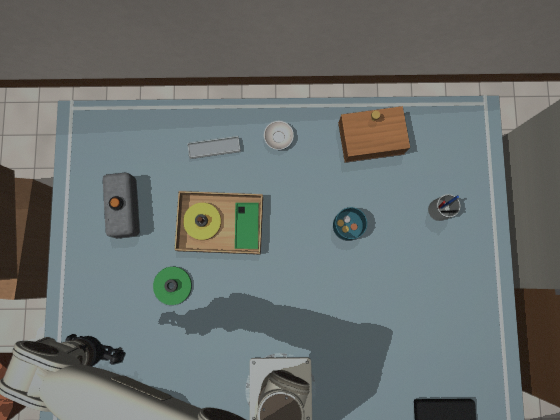

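```bash
cat > h.py <<'E'
import numpy as np,cv2
from scipy.spatial.transform import Rotation as R
def ray(cam,px):
    E=np.array(cam['extrinsics']);Rm=E[:3,:3];t=E[:3,3]
    d=np.array([(px[0]-cam['cx'])/cam['fx'],-(px[1]-cam['cy'])/cam['fy'],-1.])
    return -Rm.T@t, Rm.T@d
def onz(cam,px,z):
    o,d=ray(cam,px); return o+d*(z-o[2])/d[2]
def proj(cam,p):
    E=np.array(cam['extrinsics']);q=E[:3,:3]@np.asarray(p)+E[:3,3]
    return np.array([cam['cx']+cam['fx']*q[0]/-q[2],cam['cy']-cam['fy']*q[1]/-q[2]])
def tri(c1,p1,c2,p2):
    o1,d1=ray(c1,p1);o2,d2=ray(c2,p2)
    A=np.stack([d1,-d2],1);s=np.linalg.lstsq(A,o2-o1,rcond=None)[0]
    a=o1+d1*s[0];b=o2+d2*s[1];return (a+b)/2,np.linalg.norm(a-b)
def pose(o): return np.array(o['eef_pos']),R.from_quat(o['tool_rot'])
E
python3 - <<'E'
from h import *
from workcell import bot
o=bot.get_obs();p,r=pose(o);print(p,'\n',r.as_matrix().round(3))
cs={c:bot.camera(c) for c in('scene','top')}
def hsvmask(im,lo,hi): return cv2.inRange(cv2.cvtColor(im,cv2.COLOR_BGR2HSV),lo,hi)
t=cs['top']
print('yellow known z by bbox/ellipse')
for c in cs:
    m=hsvmask(cs[c]['color'],(24,120,90),(34,255,255))
    n,l,s,ce=cv2.connectedComponentsWithStats(m); i=1+np.argmax(s[1:,4])
    cnt=max(cv2.findContours((l==i).astype(np.uint8),0,1)[0],key=len)
    e=cv2.fitEllipse(cv2.convexHull(cnt)); print(c,s[i],e, onz(cs[c],e[0],.019))
for c in cs:
    for n in ['tin_mouth','collar','knob','basket','phone_case_mid','speaker_button','dish_mid']:
        for d in bot.spot_point(n,c)[:2]:
            z={'tin_mouth':.075,'collar':.034,'knob':.058}.get(n,0); print(c,n,d['conf'],d['point'],onz(cs[c],d['point'],z).round(4))
    for d in bot.cut_out('tin_mouth',c)[:1]: print(d['extent'])
print(tri(t,[352.4,219.4],cs['scene'],[272.1,174.5]))
im=t['color']
a=cv2.resize(im[180:310,150:270],None,fx=4,fy=4,interpolation=2);b=cv2.resize(im[190:260,310:400],None,fx=4,fy=4,interpolation=2)
cv2.imwrite('pics/cropA.png',a);cv2.imwrite('pics/cropB.png',b)
E
```

```text
[0.16615737 0.47152647 0.19848543] 
 [[ 0.332 -0.    -0.943]
 [ 0.943 -0.     0.332]
 [-0.    -1.     0.   ]]
yellow known z by bbox/ellipse
scene [319 254  43  31 746] ((339.6382141113281, 268.6298522949219), (29.58755874633789, 42.90595245361328), 93.7410659790039) [0.52813585 0.24741249 0.019     ]
top [184 203  37  37 917] ((201.63931274414062, 220.6226806640625), (36.998817443847656, 37.39046096801758), 29.583341598510742) [0.52704481 0.24600521 0.019     ]
scene tin_mouth 0.65 [269.3, 173.9] [ 0.5145 -0.2246  0.075 ]
scene collar 0.64 [336.7, 264.2] [0.5351 0.2412 0.034 ]
scene collar 0.57 [419.7, 263.8] [0.3307 0.3495 0.034 ]
scene knob 0.48 [338.1, 258.7] [0.5349 0.2452 0.058 ]
scene knob 0.32 [317.2, 239.7] [0.5432 0.1485 0.058 ]
scene basket 0.84 [330.2, 261.2] [0.5229 0.1925 0.    ]
scene basket 0.68 [257.2, 292.4] [ 0.7642  0.2026 -0.    ]
scene phone_case_mid 0.61 [321.4, 237.5] [0.4881 0.0878 0.    ]Traceback (most recent call last):
  File "<stdin>", line 15, in <module>
ValueError: it knows: basket, collar, dish_mid, knob, pen_cup_mid, phone_case_mid, remote_cover_mid, tin_mouth
```

Run:
```python
from h import *
from workcell import bot
cs={c:bot.camera(c) for c in('scene','top')}
for c in cs:
    for n in ['tin_mouth','collar','knob','basket']:
        for d in bot.spot_point(n,c)[:2]:
            z={'tin_mouth':.075,'collar':.034,'knob':.058}.get(n,0); print(c,n,d['conf'],d['point'],onz(cs[c],d['point'],z).round(4))
    m=cv2.inRange(cv2.cvtColor(cs[c]['color'],cv2.COLOR_BGR2HSV),(84,130,20),(100,255,130))
    x0,y0,x1,y1=(310,180,400,270) if c=='top' else (245,155,295,205)
    m2=np.zeros_like(m);m2[y0:y1,x0:x1]=m[y0:y1,x0:x1]
    cnt=np.vstack([k for k in cv2.findContours(m2,0,1)[0] if len(k)>10]);h=cv2.convexHull(cnt);e=cv2.fitEllipse(h);print(c,e,onz(cs[c],e[0],.075),cv2.boundingRect(h))
    cv2.imwrite(f'pics/m{c}.png',m)
# predicted outline for candidate
t=cs['top']
im=t['color']
a=cv2.resize(im[180:310,150:270],None,fx=4,fy=4,interpolation=2);b=cv2.resize(im[190:260,310:400],None,fx=6,fy=6,interpolation=2)
cv2.imwrite('pics/cropA.png',a);cv2.imwrite('pics/cropB.png',b)
```

```text
scene tin_mouth 0.56 [268.5, 172.5] [ 0.5128 -0.2346  0.075 ]
scene collar 0.61 [339.4, 265.1] [0.5305 0.2478 0.034 ]
scene collar 0.58 [419.3, 263.7] [0.3314 0.3487 0.034 ]
scene knob 0.4 [339.9, 257.1] [0.5269 0.2422 0.058 ]
scene basket 0.87 [329.9, 261.1] [ 0.5234  0.1917 -0.    ]
scene ((270.3718566894531, 182.1080780029297), (31.74612808227539, 32.51746368408203), 92.43212890625) [ 0.53534611 -0.17400048  0.075     ] (257, 167, 27, 31)
top tin_mouth 0.7 [353.3, 222.9] [ 0.508  -0.2346  0.075 ]
top collar 0.69 [203.3, 219.1] [0.53   0.2384 0.034 ]
top collar 0.59 [173.7, 282.1] [0.3313 0.3293 0.034 ]
top knob 0.41 [198.4, 218.1] [0.5303 0.2503 0.058 ]
top basket 0.8 [222.6, 225.8] [0.5117 0.1803 0.    ]
top ((360.0417175292969, 218.1023712158203), (7.301515579223633, 17.057783126831055), 155.8436737060547) [ 0.52277976 -0.2560847   0.075     ] (356, 210, 10, 17)
```

View pics/cropA.png

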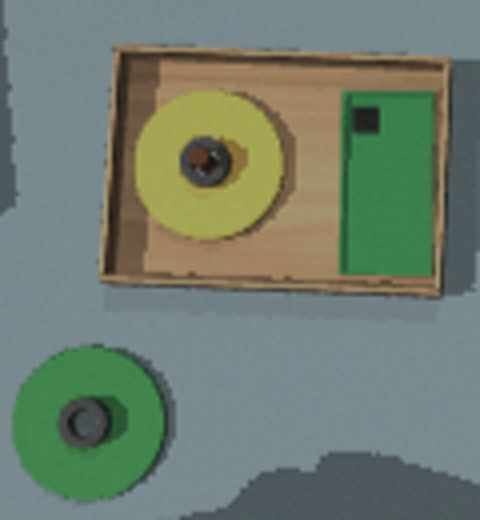

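View pics/cropB.png

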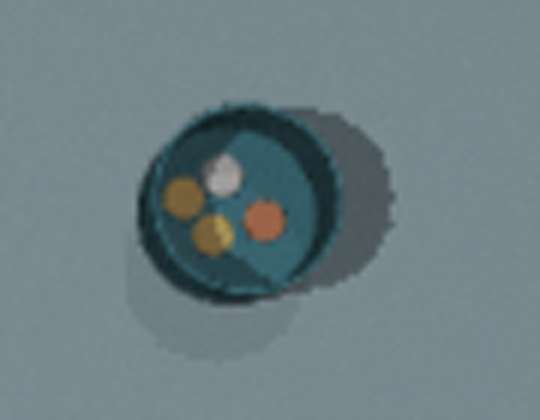

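Candidates, in the top view: the yellow lid with wooden knob in the basket at (202,220), the green lid with steel collar at (173,286), and the wooden box's small knob at (376,115). I choose the yellow one: crop A shows it in the basket with a brown knob through the grey collar, while the green one has no knob and lies on the console. The tin is at about (351,223).

```bash
python3 -m inch '0 0 0 -11.6 0 -51.9 0;0 0 0 -11.6 0 -51.9 0;0 0 0 -11.6 0 -51.9 0;0 0 0 -11.6 0 -51.9 0;0 0 0 -11.6 0 -51.9 0.2;0 0 0 -11.6 0 -51.9 0.4;0 0 0 -11.6 0 -51.9 0.5;0 0 0 -11.6 0 -51.9 0.5;0 0 0 0 0 0 0.5;0 0 0 0 0 0 0.5'
cat > look.py <<'E'
import sys
from h import *
from workcell import bot
for c in sys.argv[2:]:
    r=bot.camera(c);cv2.imwrite(f'pics/{sys.argv[1]}_{c}.png',r['color'])
    for n in ['knob','collar','tin_mouth']:
        for d in bot.spot_point(n,c)[:2]: print(c,n,d['conf'],d['point'],[onz(r,d['point'],z)[:2].round(4).tolist() for z in ({'knob':[.058,.118],'collar':[.034,.094],'tin_mouth':[.075]}[n])])
o=bot.get_obs();p,q=pose(o);print(o['clock'],p.round(4),o['grip_width'],o['joint_pos'].round(3));print(q.as_matrix().round(3));print('F',o['ft_force'].round(2))
E
python3 look.py a wrist
```

```text
clock: 2.6
eef_pos: [0.5265, 0.246, 0.1981]
tool_rot: [-0.577, -0.408, 0.409, 0.577]
ft_force: [-0.5, 0.5, -0.2]
grip_width: 0.0429
wrist knob 0.69 [276.1, 189.1] [[0.5261, 0.2474], [0.5137, 0.2515]]
wrist collar 0.62 [274.3, 186.6] [[0.5279, 0.2449], [0.5161, 0.2491]]
2.8 [0.526  0.247  0.1988] 0.042369620801481794 [0.439 0.404 0.235 1.402 0.    0.776]
[[ 0.331  0.    -0.944]
 [ 0.944  0.     0.331]
 [ 0.    -1.    -0.   ]]
F [ 0.5   0.48 -0.95]
```

View pics/a_wrist.png

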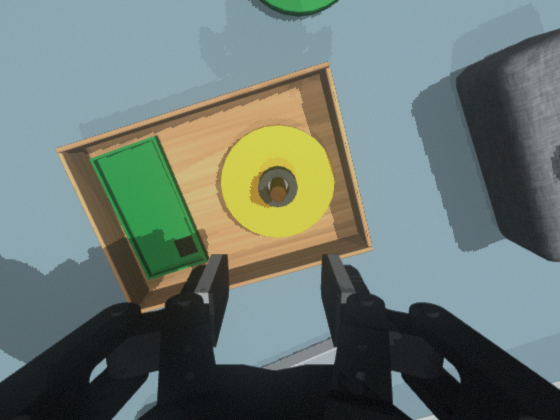

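The wrist view shows the yellow plate centred at about (278,181) with the knob in the collar at (277,188); both lids stand upright. Now I refine the position by ellipse fit.

Run:
```python
from h import *
from workcell import bot
r=bot.camera('wrist')
m=cv2.inRange(cv2.cvtColor(r['color'],cv2.COLOR_BGR2HSV),(24,120,90),(34,255,255))
cnt=max(cv2.findContours(m,0,1)[0],key=len);h=cv2.convexHull(cnt);e=cv2.fitEllipse(h);print(e)
# fit in world at z=.023
P=np.array([onz(r,q[0],.023)[:2] for q in h.astype(float)])
A=np.c_[2*P,np.ones(len(P))];s=np.linalg.lstsq(A,(P**2).sum(1),rcond=None)[0];print('center',s[:2],'rad',np.sqrt(s[2]+s[0]**2+s[1]**2))
for z in(.034,.045,.058,.071): print(z,proj(r,[s[0],s[1],z]).round(1))
p,q=pose(bot.get_obs());d=np.r_[s[:2],.05]-p;print('tool shift mm',(q.inv().apply(d)*1000).round(1))
```

```text
((276.2659606933594, 181.44956970214844), (111.7297134399414, 113.03936767578125), 89.29243469238281)
center [0.52791114 0.2480937 ] rad 0.06016065085090663
0.034 [276.3 186.2]
0.045 [276.4 188.4]
0.058 [276.5 191.3]
0.071 [276.6 194.3]
tool shift mm [  1.6 148.9  -1.4]
```

```bash
python3 -m inch '0 0 0 1.6 40 -1.4 0.5;0 0 0 0 50 0 0.5;0 0 0 0 40 0 0.5;0 0 0 0 10 0 0.5;0 0 0 0 5 0 0.5;0 0 0 0 4 0 0.5;0 0 0 0 0 0 0.5'
python3 look.py b wrist
python3 - <<'E'
from h import *
from workcell import bot
r=bot.camera('top')
c=bot.cut_out('tin_mouth','top')
m=c[0]['region'].astype(np.uint8);print(c[0]['conf'],c[0]['extent'])
im=cv2.resize(r['color'][190:260,310:400],None,fx=6,fy=6,interpolation=2)
for ctr in [(.509,-.229),(.507,-.230)]:
    for z,R_ in((.075,.05),(0,.05)):
        pts=np.array([(proj(r,[ctr[0]+R_*np.cos(a),ctr[1]+R_*np.sin(a),z])-[310,190]+.5)*6 for a in np.linspace(0,6.3,60)]).astype(int)
        cv2.polylines(im,[pts],True,(0,0,255) if ctr[0]>.508 else (0,255,255),1)
cv2.imwrite('pics/tinfit.png',im)
E
```

```text
clock: 3.72
eef_pos: [0.5296, 0.2475, 0.0507]
tool_rot: [0.577, 0.409, -0.408, -0.577]
ft_force: [-0.4, 0.4, -0.2]
grip_width: 0.0426
wrist knob 0.61 [277.1, 242.8] [[0.5267, 0.2498], [0.5041, 0.2571]]
wrist collar 0.89 [273.0, 231.6] [[0.528, 0.2469], [0.5079, 0.2542]]
3.925 [0.5293 0.2473 0.0503] 0.04275099070424 [ 0.437  0.504 -0.007  1.058  0.     0.776]
[[ 0.332  0.001 -0.943]
 [ 0.943  0.001  0.332]
 [ 0.001 -1.    -0.001]]
F [ 0.6   0.44 -0.43]
0.59 [335.5, 208.3, 368.8, 242.1]
```

View pics/b_wrist.png

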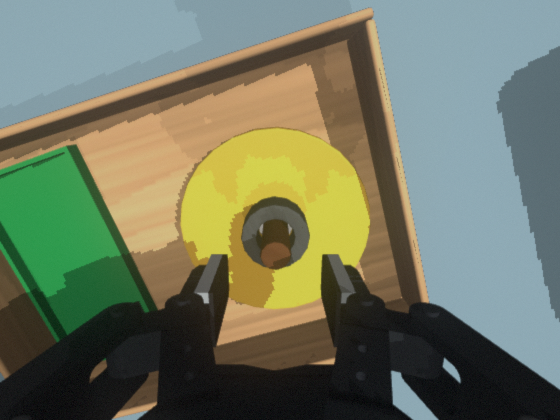

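View pics/tinfit.png

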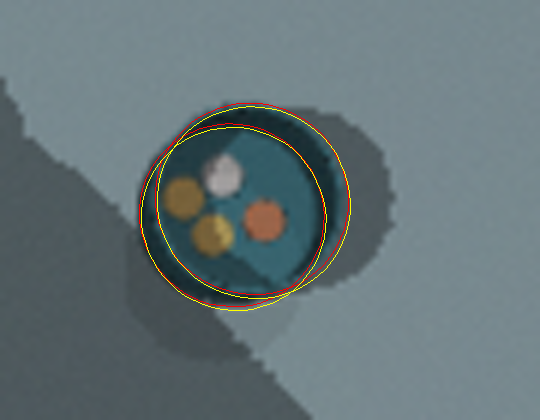

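The wrist view shows the knob at (275,250) centred between the finger tips at (215,265) and (340,265). Closing on it.

```bash
python3 -m inch '0 0 0 0 1.5 1.4 0.5;0 0 0 0 0 0 0.7;0 0 0 0 0 0 0.85;0 0 0 0 0 0 1;0 0 0 0 0 0 1;0 0 0 0 0 0 1'
python3 look.py c wrist
```

```text
clock: 4.78
eef_pos: [0.5275, 0.2475, 0.048]
tool_rot: [0.577, 0.409, -0.409, -0.577]
ft_force: [-0.2, 0.9, -0.3]
grip_width: 0.0001
wrist knob 0.56 [277.7, 250.7] [[0.5278, 0.249], [0.5039, 0.2567]]
wrist collar 0.55 [274.2, 237.3] [[0.5286, 0.2467], [0.5074, 0.2542]]
4.975 [0.5275 0.2476 0.048 ] -0.00010729600630298095 [ 0.439  0.505 -0.013  1.053  0.     0.778]
[[ 0.332  0.    -0.943]
 [ 0.943  0.     0.332]
 [ 0.    -1.    -0.   ]]
F [0.38 0.06 0.13]
```

View pics/c_wrist.png

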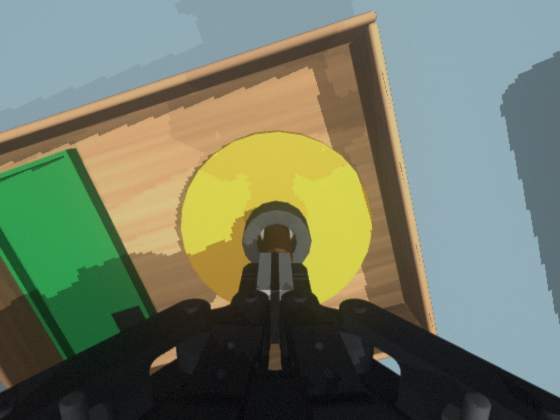

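Run:
```python
from h import *
from workcell import bot
p,q=pose(bot.get_obs())
r=bot.camera('wrist');print('tcp px',proj(r,p),'knobtop',proj(r,[.528,.248,.071]),'knobbase',proj(r,[.528,.248,.045]))
E_=np.array(r['extrinsics']);C=-E_[:3,:3].T@E_[:3,3];print('cam in tool',q.inv().apply(C-p)*1000,'look',q.inv().apply(-E_[2,:3]))
for c in('scene','top'):
    r=bot.camera(c);a=proj(r,p).astype(int);print(c,proj(r,p),proj(r,[.528,.248,.071]))
    cv2.imwrite(f'pics/d_{c}.png',cv2.resize(r['color'][a[1]-50:a[1]+50,a[0]-60:a[0]+60],None,fx=5,fy=5,interpolation=2))
```

```text
tcp px [274.9858146  243.94421575] knobtop [276.23475024 261.88627111] knobbase [276.00222846 242.5636465 ]
cam in tool [  -0.26297428 -175.04148823   69.37420734] look [-1.37912413e-04  9.61505460e-01 -2.74785792e-01]
scene [340.58687197 260.99259664] [341.09731175 254.97609415]
top [199.73765563 219.37428178] [198.44203556 218.28804306]
```

View pics/d_scene.png

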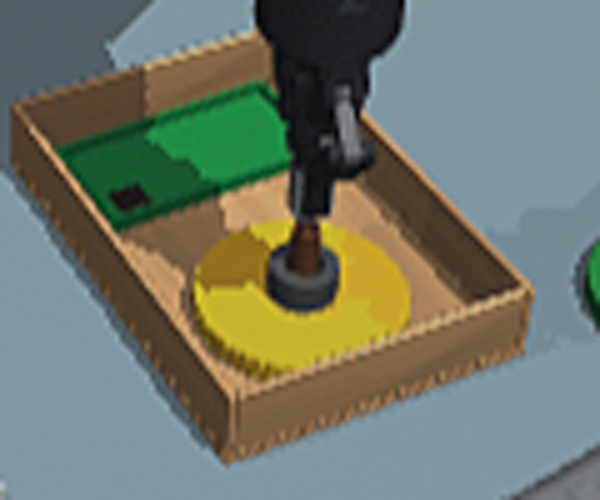

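View pics/d_top.png

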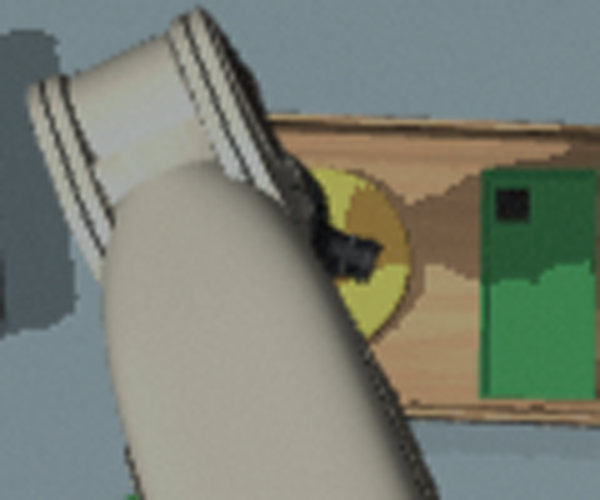

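The close missed: the scene crop shows the shut fingertips ending at about (312,215), just above the knob top at (305,225), so the real tips lie some 25 mm higher than I took from the TCP. I'll reopen and check the finger geometry at two heights.

```bash
python3 -m inch '0 0 0 0 0 0 0.5;0 0 0 0 0 0 0.5;0 0 0 0 0 0 0.5;0 0 0 0 5 0 0.5;0 0 0 0 5 0 0.5;0 0 0 0 0 0 0.5'
cat > sc.py <<'E'
import sys
from h import *
from workcell import bot
o=bot.get_obs();p,q=pose(o);print(o['clock'],p.round(4),o['grip_width'],o['ft_force'].round(2))
r=bot.camera('scene');a=proj(r,p).astype(int)
im=cv2.resize(r['color'][a[1]-50:a[1]+40,a[0]-60:a[0]+60],None,fx=6,fy=6,interpolation=2)
b=(proj(r,p)-a+[60,50]+0.5)*6
cv2.circle(im,b.astype(int),4,(255,0,255),1)
cv2.imwrite(f'pics/{sys.argv[1]}_sc.png',im)
r=bot.camera('wrist');im=r['color'].copy();cv2.circle(im,proj(r,p).astype(int),4,(255,0,255),1);cv2.imwrite(f'pics/{sys.argv[1]}_w.png',im);print(r['fx'])
E
python3 sc.py e
```

```text
clock: 5.88
eef_pos: [0.5268, 0.2473, 0.0372]
tool_rot: [-0.577, -0.408, 0.409, 0.577]
ft_force: [0.3, -0.2, 0.9]
grip_width: 0.0428
5.875 [0.5268 0.2473 0.0372] 0.042781510434217095 [ 0.3  -0.23  0.88]
335.50931459163166
```

View pics/e_sc.png

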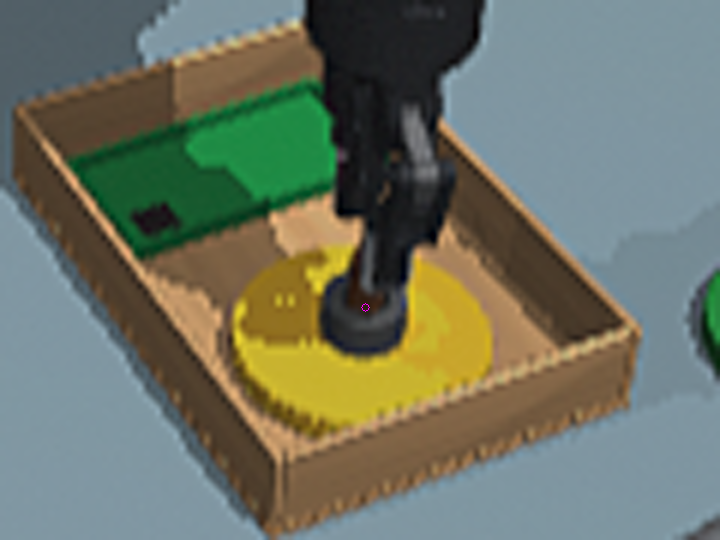

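View pics/e_w.png

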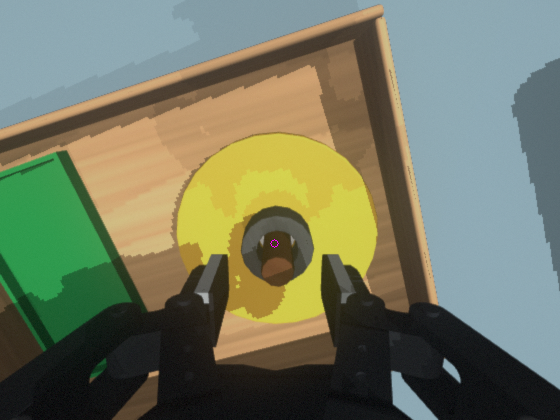

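The near finger's tip is at (390,288) in the scene crop against the TCP mark at (365,307), and the wrist view gives about 30 mm too: the tips end well short of the reported TCP. I'll go down in small steps with a check.

```bash
python3 -m inch '0 0 0 0 5 0 0.5;0 0 0 0 5 0 0.5;0 0 0 0 2 0 0.5;0 0 0 0 0 0 0.5'
python3 sc.py f
```

```text
clock: 6.48
eef_pos: [0.5272, 0.2475, 0.0257]
tool_rot: [-0.577, -0.408, 0.409, 0.577]
ft_force: [-0.3, -0.1, -0.5]
grip_width: 0.043
6.475 [0.5272 0.2475 0.0257] 0.04296706437449236 [-0.27 -0.05 -0.54]
335.50931459163166
```

View pics/f_sc.png

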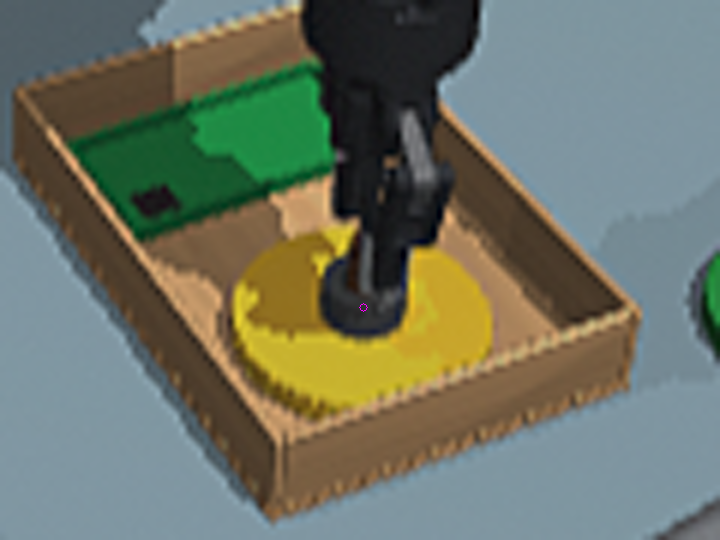

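View pics/f_w.png

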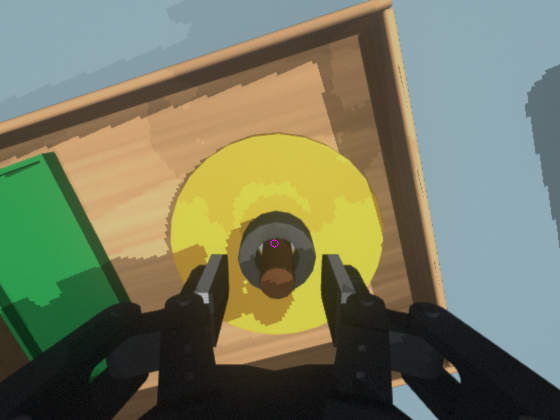

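```bash
python3 -m inch '0 0 0 0 5 0 0.5;0 0 0 0 4 0 0.5;0 0 0 0 0 0 0.5;0 0 0 0 0 0 0.5'
python3 sc.py g
```

```text
clock: 7.08
eef_pos: [0.5274, 0.2475, 0.0169]
tool_rot: [-0.577, -0.408, 0.409, 0.577]
ft_force: [-0.2, 0.0, 0.3]
grip_width: 0.0429
7.075 [0.5274 0.2475 0.0169] 0.04288463567162602 [-0.16  0.04  0.28]
335.50931459163166
```

View pics/g_w.png

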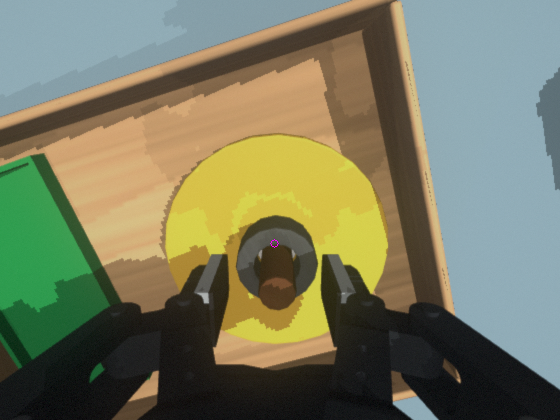

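View pics/g_sc.png

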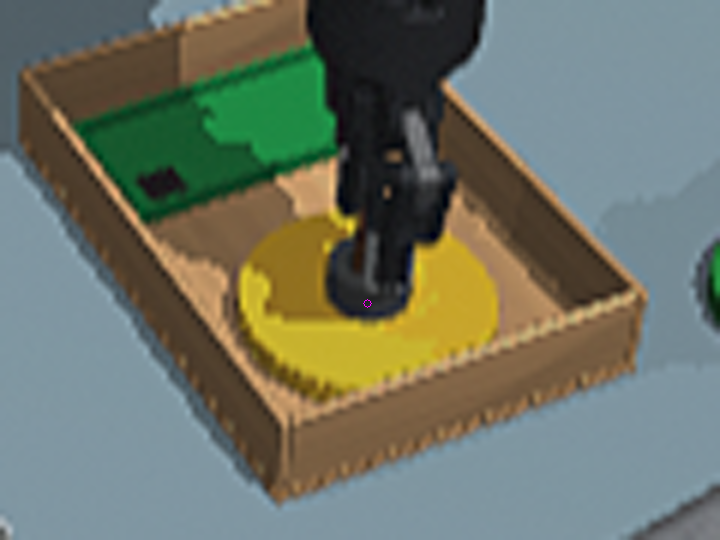

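The knob top is now at (277,290), level with the pads (rows 255–300) and midway between them; closing.

```bash
python3 -m inch '0 0 0 0 0 0 0.7;0 0 0 0 0 0 0.85;0 0 0 0 0 0 1;0 0 0 0 0 0 1;0 0 0 0 0 0 1;0 0 0 0 0 0 1'
python3 sc.py i
```

```text
clock: 7.92
eef_pos: [0.5277, 0.2478, 0.0172]
tool_rot: [-0.577, -0.409, 0.408, 0.577]
ft_force: [0.7, 1.3, 1.8]
grip_width: 0.0134
7.925 [0.5277 0.2478 0.0172] 0.013381108317399299 [0.73 1.26 1.77]
335.50931459163166
```

View pics/i_w.png

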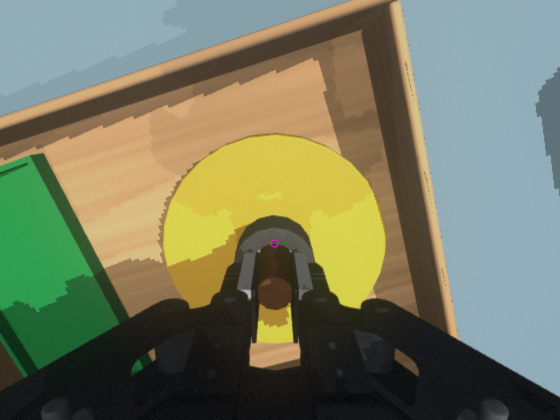

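View pics/i_sc.png

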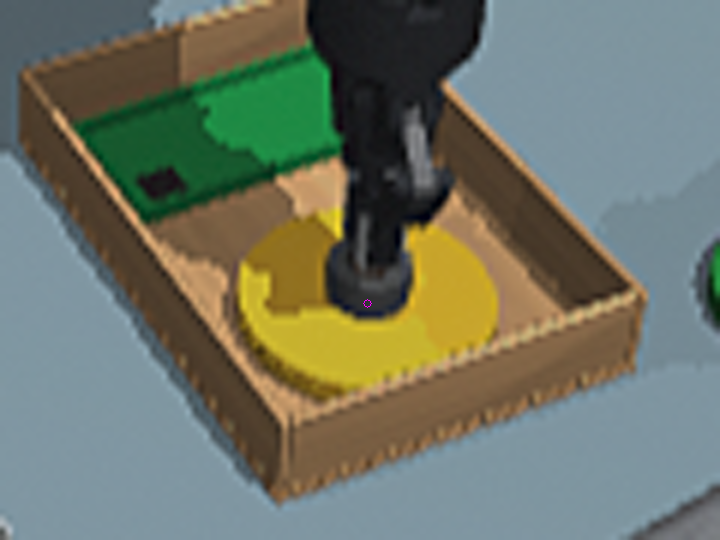

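Gripped: width 13.4 mm, with the knob at (274,292) between the pads. Lifting.

```bash
python3 -m inch '0 0 0 0 -5 0 1;0 0 0 0 -10 0 1;0 0 0 0 -15 0 1;0 0 0 0 -20 0 1;0 0 0 0 -20 0 1;0 0 0 0 -20 0 1;0 0 0 0 -20 0 1;0 0 0 0 -10 0 1;0 0 0 0 0 0 1;0 0 0 0 0 0 1'
python3 sc.py j
```

```text
clock: 9.28
eef_pos: [0.5269, 0.2473, 0.1362]
tool_rot: [-0.577, -0.408, 0.409, 0.577]
ft_force: [-0.2, -0.9, -3.0]
grip_width: 0.0138
9.275 [0.5269 0.2473 0.1362] 0.013757941509442147 [-0.23 -0.93 -2.96]
335.50931459163166
```

View pics/j_w.png

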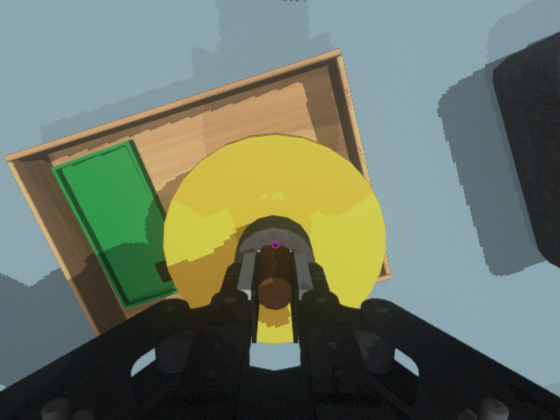

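View pics/j_sc.png

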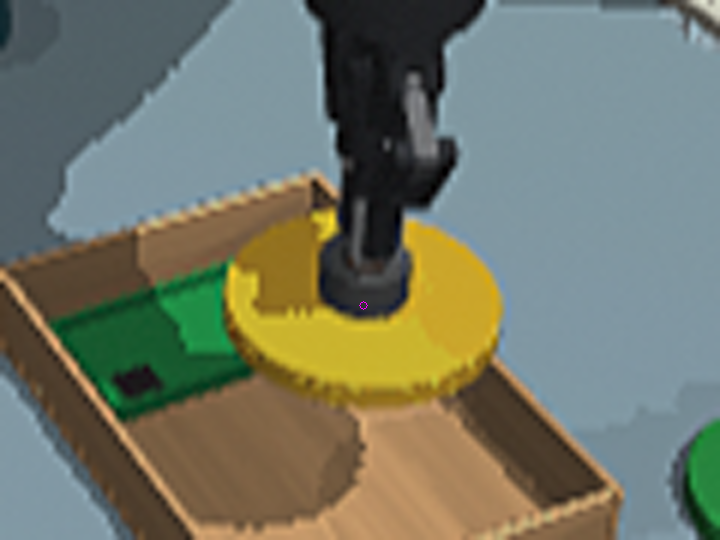

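Both lids are out of the basket together and level (plate ellipse centred about (363,305) in the scene crop). Next I carry them toward the tin and stop 140 mm short for a clear wrist view of the rim.

```bash
python3 -m inch '0 0 0 -20 0 -9 1;0 0 0 -35 0 -16 1;0 0 0 -42 0 -19 1;0 0 0 -42 0 -19 1;0 0 0 -42 0 -19 1;0 0 0 -42 0 -19 1;0 0 0 -40 0 -18 1;0 0 0 -30 0 -13 1;0 0 0 -19 0 -8 1;0 0 0 0 0 0 1;0 0 0 0 0 0 1'
cat > rim.py <<'E'
import sys
from h import *
from workcell import bot
from scipy.optimize import least_squares
o=bot.get_obs();p,q=pose(o);print(o['clock'],p.round(4),o['grip_width'],o['joint_pos'].round(2))
r=bot.camera('wrist');cv2.imwrite(f'pics/{sys.argv[1]}_w.png',r['color'])
for d in bot.spot_point('tin_mouth','wrist')[:2]: print(d, onz(r,d['point'],.075))
t=bot.camera('top');cv2.imwrite(f'pics/{sys.argv[1]}_t.png',t['color'])
E
python3 rim.py k
```

```text
clock: 10.75
eef_pos: [0.5555, -0.0927, 0.1368]
tool_rot: [-0.577, -0.409, 0.409, 0.577]
ft_force: [1.2, 0.1, -1.9]
grip_width: 0.0137
10.75 [ 0.5555 -0.0927  0.1368] 0.013747135202352745 [-0.17  0.4   0.06  1.24  0.    0.17]
{'point': [85.5, 215.0], 'conf': 0.88} [ 0.51065166 -0.22475318  0.075     ]
```

View pics/k_w.png

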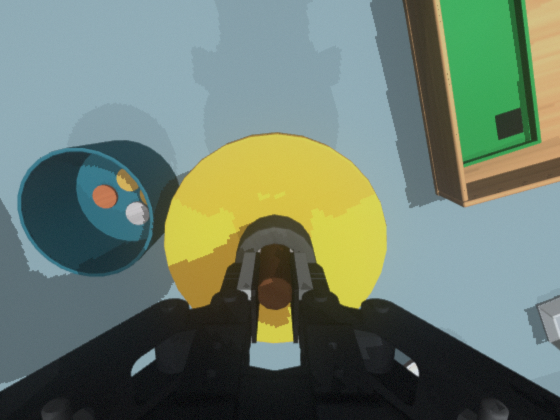

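The wrist view shows the whole rim: ellipse from column 19 to 152 and row 146 to 275, centre about (86,211). Refining with a circle overlay.

Run:
```python
from h import *
from workcell import bot
r=bot.camera('wrist')
ang=np.linspace(0,2*np.pi,120)
def ring(c): return np.array([proj(r,[c[0]+.0495*np.cos(a),c[1]+.0495*np.sin(a),.075]) for a in ang])
g=cv2.cvtColor(r['color'],cv2.COLOR_BGR2HSV)
lab=r['color'].astype(float)
def score(c):
    # rim is brighter thin ring: mean V on ring centre-line
    pts=np.array([proj(r,[c[0]+.0485*np.cos(a),c[1]+.0485*np.sin(a),.075]) for a in ang]).astype(np.float32)
    v=cv2.remap(lab[:,:,1].astype(np.float32)-lab[:,:,2].astype(np.float32),pts[:,0].reshape(-1,1),pts[:,1].reshape(-1,1),1);w=cv2.remap(lab[:,:,1].astype(np.float32),pts[:,0].reshape(-1,1),pts[:,1].reshape(-1,1),1)
    return w.mean()
best=max(((score((x,y)),x,y) for x in np.arange(.50,.52,.0005) for y in np.arange(-.235,-.215,.0005)));print(best)
im=cv2.resize(r['color'][120:300,0:200],None,fx=4,fy=4,interpolation=2)
for c,col in(((.5107,-.2248),(0,0,255)),(best[1:],(0,255,255))):
    cv2.polylines(im,[((ring(c)-[0,120]+.5)*4).astype(int)],True,col,1)
cv2.imwrite('pics/rimfit.png',im)
```

```text
(np.float32(128.07045), np.float64(0.5049999999999994), np.float64(-0.235))
```

View pics/rimfit.png

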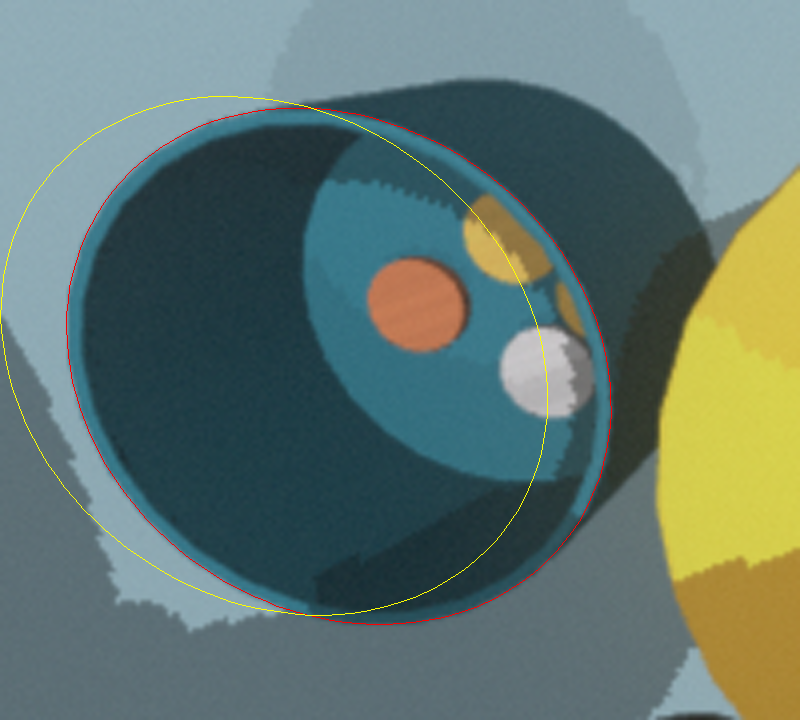

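The red circle at (0.5107, -0.2248, 0.075) lies right on the rim. The wrist view also puts the held knob within 1 mm of the TCP axis. Next I move over the tin.

```bash
python3 -m inch '0 0 0 -15 0 -0.2 1;0 0 0 -30 0 -0.3 1;0 0 0 -35 0 -0.4 1;0 0 0 -35 0 -0.4 1;0 0 0 -18 0 -0.2 1;0 0 0 -6.5 0 -0.1 1;0 0 0 0 10 0 1;0 0 0 0 15 0 1;0 0 0 0 10 0 1;0 0 0 0 0 0 1;0 0 0 0 0 0 1'
python3 sc.py l
```

```text
clock: 12.32
eef_pos: [0.5113, -0.2251, 0.1021]
tool_rot: [0.577, 0.409, -0.409, -0.577]
ft_force: [0.5, 0.3, -3.3]
grip_width: 0.0136
12.325 [ 0.5113 -0.2251  0.1021] 0.01356935357603569 [ 0.51  0.26 -3.33]
335.50931459163166
```

View pics/l_w.png

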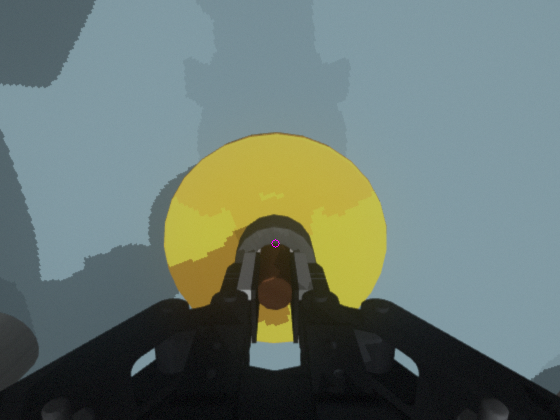

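View pics/l_sc.png

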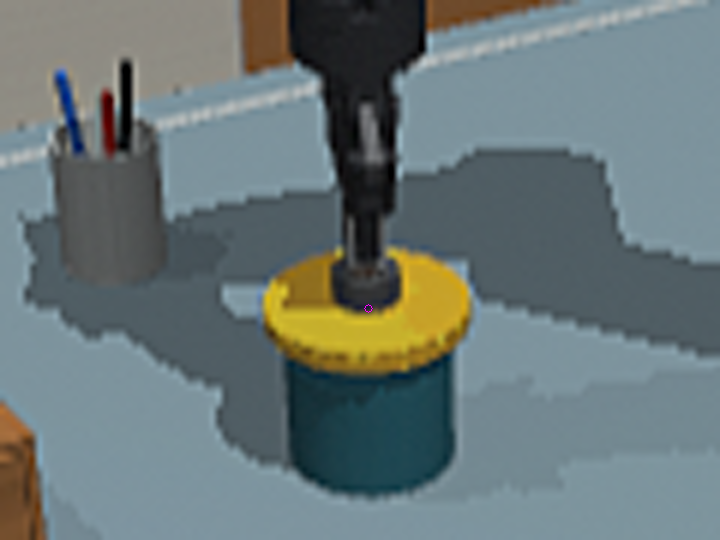

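The lid hangs centred over the tin (scene crop: plate centred at (368,305), tin body at (370,420)). Lowering.

```bash
python3 -m inch '0 0 0 0 5 0 1;0 0 0 0 5 0 1;0 0 0 0 4 0 1;0 0 0 0 3 0 1;0 0 0 0 2 0 1;0 0 0 0 2 0 1;0 0 0 0 1 0 1;0 0 0 0 0 0 1;0 0 0 0 0 0 1'
python3 sc.py m
```

```text
clock: 13.55
eef_pos: [0.5111, -0.2254, 0.0801]
tool_rot: [0.577, 0.409, -0.409, -0.577]
ft_force: [-0.8, -0.5, -2.6]
grip_width: 0.0138
13.55 [ 0.5111 -0.2254  0.0801] 0.013783727226752212 [-0.83 -0.47 -2.65]
335.50931459163166
```

View pics/m_sc.png

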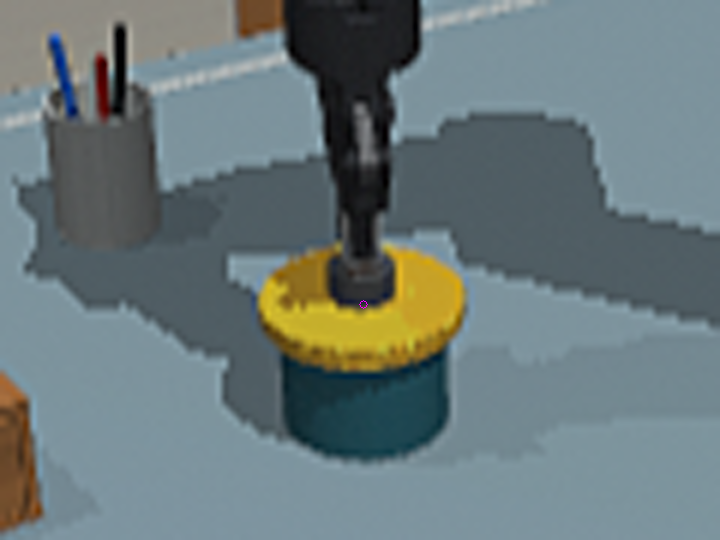

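```bash
python3 -m inch '0 0 0 0 1 0 1;0 0 0 0 1 0 1;0 0 0 0 0 0 1;0 0 0 0 0 0 1'; python3 -m inch '0 0 0 0 1 0 1;0 0 0 0 0 0 1;0 0 0 0 0 0 1'
```

```text
clock: 14.15
eef_pos: [0.5109, -0.2253, 0.078]
tool_rot: [-0.577, -0.409, 0.409, 0.577]
ft_force: [0.7, -0.3, -3.4]
grip_width: 0.0137
clock: 14.52
eef_pos: [0.5111, -0.2253, 0.0772]
tool_rot: [0.577, 0.409, -0.408, -0.577]
ft_force: [0.5, 0.6, -0.5]
grip_width: 0.0139
```

```bash
python3 -m inch '0 0 0 0 1 0 1;0 0 0 0 0 0 1;0 0 0 0 0 0 1'; python3 sc.py n
```

```text
clock: 14.9
eef_pos: [0.5112, -0.2253, 0.0772]
tool_rot: [0.577, 0.409, -0.408, -0.577]
ft_force: [-2.8, 1.2, 5.4]
grip_width: 0.0138
14.9 [ 0.5112 -0.2253  0.0772] 0.013823544424912659 [-2.82  1.21  5.45]
335.50931459163166
```

View pics/n_w.png

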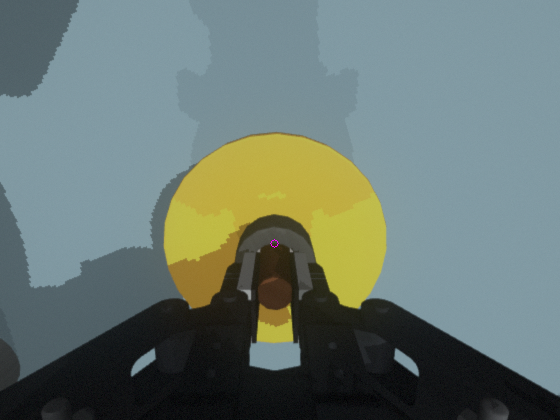

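Contact came at TCP z = 0.0772, exactly the predicted fully-home height, with about 8 N pressing. I'll relax by 1 mm and let go.

```bash
python3 -m inch '0 0 0 0 -1 0 1;0 0 0 0 0 0 0.8;0 0 0 0 0 0 0.5;0 0 0 0 0 0 0.3;0 0 0 0 0 0 0.3;0 0 0 0 0 0 0.3'; python3 sc.py o
```

```text
clock: 15.75
eef_pos: [0.511, -0.2254, 0.077]
tool_rot: [0.577, 0.409, -0.409, -0.577]
ft_force: [0.4, 0.3, 0.2]
grip_width: 0.0599
15.75 [ 0.511  -0.2254  0.077 ] 0.05991080611575539 [0.41 0.29 0.25]
335.50931459163166
```

View pics/o_w.png

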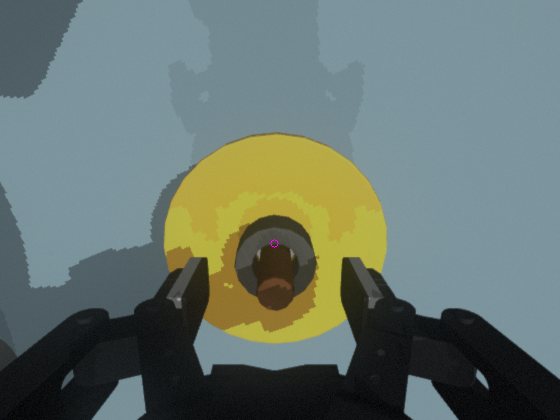

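View pics/o_sc.png

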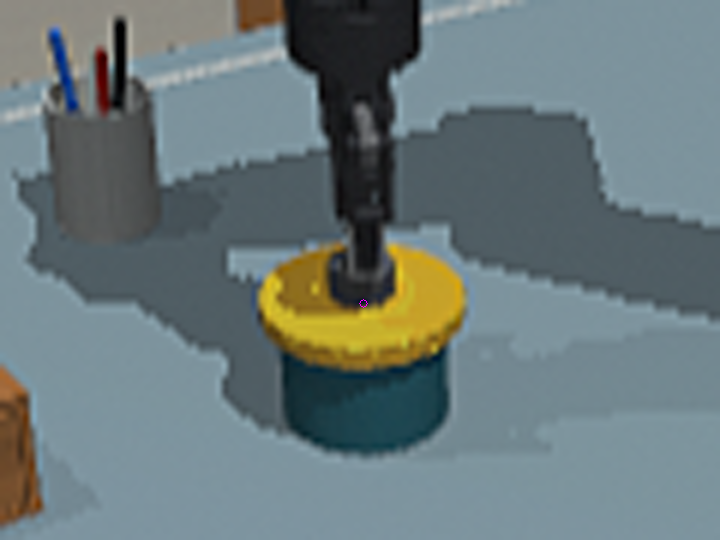

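Released: both lids stay seated, with the collar at (276,245) midway between the open pads at columns 207 and 342. Lowering onto the collar with force checks.

```bash
python3 -m inch '0 0 0 0 4 0 0.3;0 0 0 0 4 0 0.3;0 0 0 0 4 0 0.3;0 0 0 0 0 0 0.3'; python3 -m inch '0 0 0 0 2 0 0.3;0 0 0 0 2 0 0.3;0 0 0 0 0 0 0.3'; python3 -m inch '0 0 0 0 2 0 0.3;0 0 0 0 0 0 0.3;0 0 0 0 0 0 0.3';python3 sc.py p
```

```text
clock: 16.35
eef_pos: [0.5105, -0.2251, 0.0644]
tool_rot: [-0.577, -0.408, 0.409, 0.577]
ft_force: [-0.7, 0.8, -0.6]
grip_width: 0.0595
clock: 16.73
eef_pos: [0.5108, -0.2253, 0.0609]
tool_rot: [-0.577, -0.408, 0.409, 0.577]
ft_force: [0.4, -0.8, -0.0]
grip_width: 0.0599
clock: 17.1
eef_pos: [0.511, -0.2253, 0.059]
tool_rot: [0.577, 0.409, -0.409, -0.577]
ft_force: [-0.1, -0.1, 0.1]
grip_width: 0.0599
17.1 [ 0.511  -0.2253  0.059 ] 0.05986322003828099 [-0.13 -0.08  0.13]
335.50931459163166
```

View pics/p_w.png

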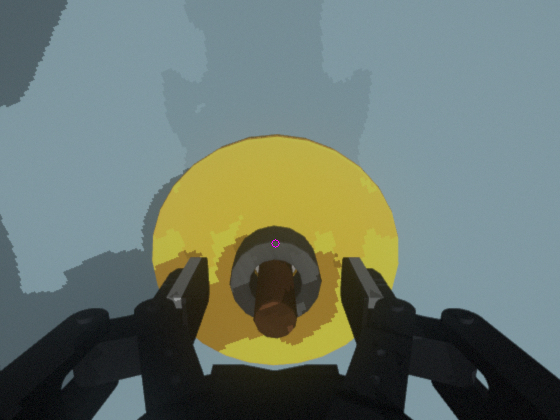

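View pics/p_sc.png

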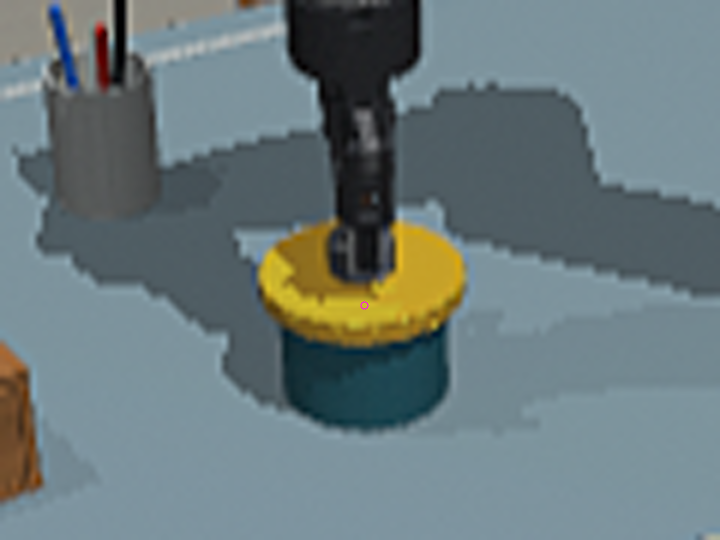

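No contact; the body edge at row 368 is well clear of the knob top at (275,325). Lowering 4 mm more and closing on the collar.

```bash
python3 -m inch '0 0 0 0 2 0 0.3;0 0 0 0 2 0 0.3;0 0 0 0 0 0 0.35;0 0 0 0 0 0 0.42;0 0 0 0 0 0 0.5;0 0 0 0 0 0 0.7;0 0 0 0 0 0 1;0 0 0 0 0 0 1;0 0 0 0 0 0 1'; python3 sc.py q
```

```text
clock: 18.32
eef_pos: [0.5113, -0.2254, 0.0556]
tool_rot: [0.577, 0.409, -0.408, -0.577]
ft_force: [-1.7, 0.9, 5.5]
grip_width: 0.0377
18.325 [ 0.5113 -0.2254  0.0556] 0.03770543507496377 [-1.69  0.87  5.45]
335.50931459163166
```

View pics/q_w.png

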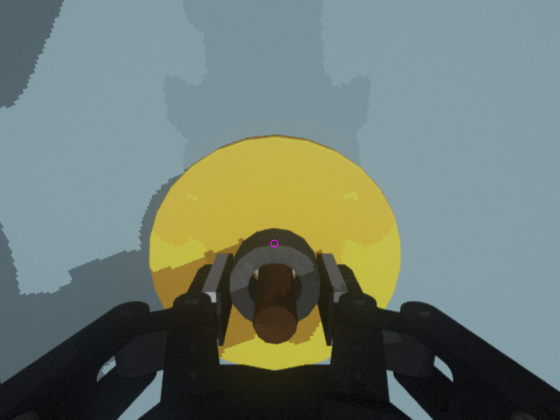

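View pics/q_sc.png

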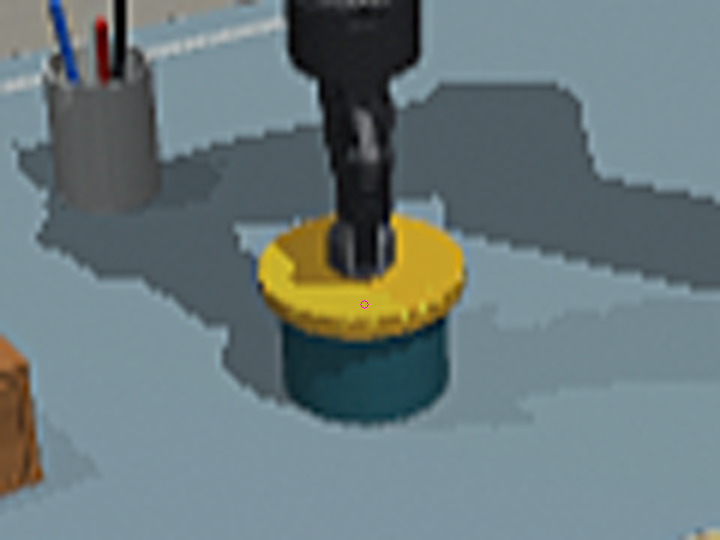

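The collar is gripped at 37.7 mm with the knob at (274,300) centred in the bore. Lifting straight up, gently at first.

```bash
python3 -m inch '0 0 0 0 -2 0 1;0 0 0 0 -3 0 1;0 0 0 0 -3 0 1;0 0 0 0 -4 0 1;0 0 0 0 0 0 1;0 0 0 0 0 0 1'; python3 sc.py r
```

```text
clock: 19.18
eef_pos: [0.511, -0.2253, 0.067]
tool_rot: [0.577, 0.409, -0.409, -0.577]
ft_force: [-0.8, -1.0, -0.6]
grip_width: 0.0376
19.175 [ 0.511  -0.2253  0.067 ] 0.03760755714549628 [-0.83 -1.01 -0.56]
335.50931459163166
```

View pics/r_sc.png

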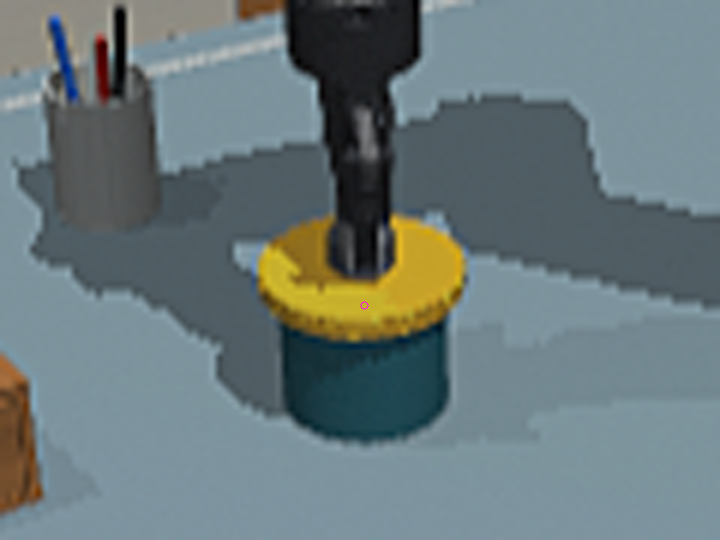

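View pics/r_w.png

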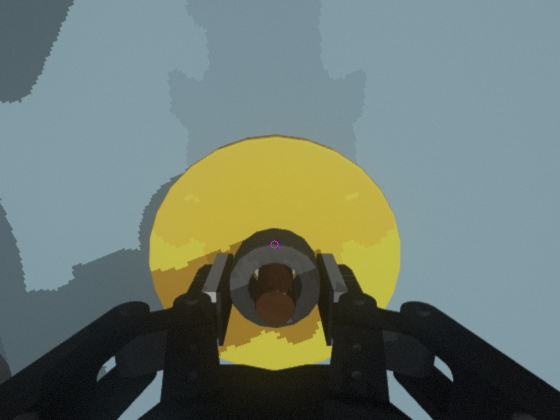

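The outer lid rises alone: the knob now stands less far through the collar and the tin has not lifted. Continuing.

```bash
python3 -m inch '0 0 0 0 -5 0 1;0 0 0 0 -7 0 1;0 0 0 0 -10 0 1;0 0 0 0 -12 0 1;0 0 0 0 -12 0 1;0 0 0 0 -12 0 1;0 0 0 0 -10 0 1;0 0 0 0 -8 0 1;0 0 0 0 -4 0 1;0 0 0 0 0 0 1;0 0 0 0 0 0 1;0 0 0 0 0 0 1'; python3 sc.py s
```

```text
clock: 20.78
eef_pos: [0.5107, -0.2252, 0.1466]
tool_rot: [-0.577, -0.408, 0.409, 0.577]
ft_force: [-0.2, 0.3, -1.2]
grip_width: 0.0377
20.775 [ 0.5107 -0.2252  0.1466] 0.03767416676305343 [-0.21  0.27 -1.24]
335.50931459163166
```

View pics/s_sc.png

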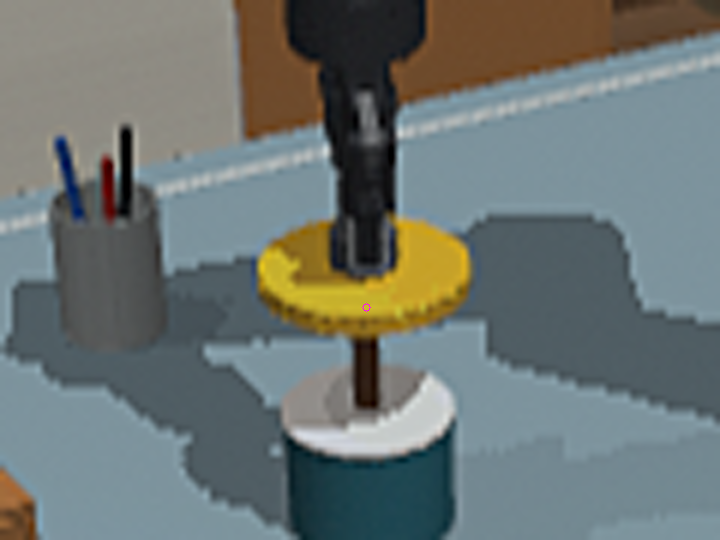

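View pics/s_w.png

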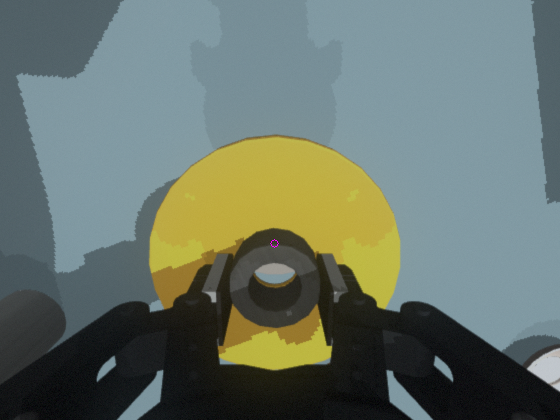

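The outer lid is raised level and empty-bored, with the white inner lid seated flat on the tin and its knob upright at (367,370). The lift is 91 mm, so the collar is about 67 mm above point knob. One last check, then I hand in.

Run:
```python
from h import *
from workcell import bot
r=bot.camera('scene')
im=r['color'].copy()
for c,R_,z,col in(((.5107,-.2248),.05,.0,(0,0,255)),((.5107,-.2248),.052,.079,(255,0,255)),((.5107,-.2248),.008,.131,(0,255,0))):
    pts=np.array([proj(r,[c[0]+R_*np.cos(a),c[1]+R_*np.sin(a),z])for a in np.linspace(0,6.29,60)])
    k=((pts-[220,120]+.5)*6).astype(int)
    im2=cv2.resize(im[120:210,220:320],None,fx=6,fy=6,interpolation=2) if z==0 else im2
    cv2.polylines(im2,[k],True,col,1)
cv2.imwrite('pics/final.png',im2)
for n in ['tin_mouth','knob','collar']: print(n,bot.spot_point(n,'scene')[:1])
o=bot.get_obs();print(o['clock'],o['eef_pos'],o['joint_vel'].round(4),o['ft_force'].round(2))
```

```text
tin_mouth [{'point': [268.3, 173.1], 'conf': 0.97}]
knob [{'point': [227.1, 147.3], 'conf': 0.62}]
collar [{'point': [418.2, 262.8], 'conf': 0.81}]
21.075 [ 0.51090166 -0.2252951   0.14689949] [ 0.0007 -0.0002 -0.0005 -0.0009 -0.0008 -0.0004] [ 0.1  -0.42 -1.16]
```

View pics/final.png

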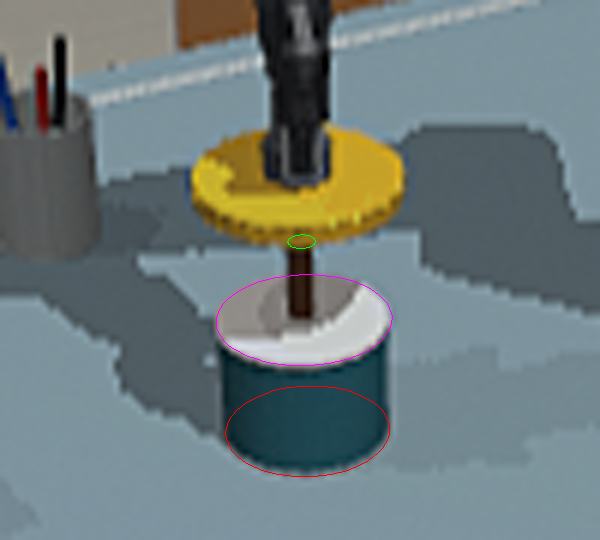

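The expected flange ring fits the white lid and the tin stands in its place. The arm is still.

```bash
python3 -c "
from workcell import bot
print(bot.job_done())"
```

```text
the job is handed in; nothing more can be done
None
```

I lifted both lids out of the basket by the knob and lowered them onto the tin. Contact came at exactly the predicted fully-home height. I then let go of the knob, gripped the collar and raised the outer lid alone. I handed in at about 21 s with the outer lid held still; no verdict is reported.

**Last checks:**
- **Outer lid:** the collar is held at 37.7 mm finger opening and the wrist force is about 1.2 N, which is the outer lid's weight alone. I raised it 91 mm, which puts the collar centre about 67 mm above point knob. The bore shows empty in the wrist view and the lid looks level.
- **Inner lid and tin:** the white lid lies flat on the tin, and its expected outline drawn in the scene picture fits. The tin stands within a couple of millimetres of its starting place.
- **Other things on the console:** I moved nothing near them, but I did not measure them again at the end.

**What disagreed:**
- **Fingertips:** they end about 30 mm short of the reported tool point, so my first close on the knob shut on nothing. I corrected this from the camera views without touching the lids.
- **Networks at the end:** in the last scene picture the detectors put "knob" and "collar" on other objects (the pen cup area and the green look-alike). I relied on the projected outlines instead.

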